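# Shut off the analyser's feed valve in the bench water box

### The job

The analyser's water feed has to be shut off. With the fingertips push the cover of the white water box on the bench fully back to uncover the three valve handles, then gently push (do not grip) the red handle a quarter turn clockwise (seen from above) until it stands across its pipe at its stop, fully shut. Lift nothing, leave the two blue handles and the loose things on the bench as they are, and leave the cover open.

Things in the scene. Friction and masses are not known exactly. Their poses are not given: they have to be found in the camera images.
- water_box: White box fixed to the bench: 270 mm (its x) by 324 (y; 332 over the side channels) by 98 high; channel tops at 106. Origin: centre of its underside; x from the front (nearer the robot, outlet pipes, gauge) to the back, y to its left. Front half: open-topped valve bay, inside x -129 to 0, y -156 to 156 mm, three equal valves side by side. Back half: fixed roof.
- cover (a joint): Pale grey sheet cover (139 by 320 by 4 mm) over the valve bay. Value: how far it has slid back along the box's x axis (m): 0 closed (starts at 0 to 0.025), 0.125 fully open at its stop. It slides back over the fixed roof, needs 3 to 4 N, and stays where it is left. Its top surface is 103 mm above the bench.
- ridge (a point): Middle of the steep front face of the blue thumb ridge on the cover, 8 mm above the cover's top; moves with the cover. The ridge is 110 mm long (along the box's y) and 16 mm high (top 119 mm above the bench); its back slopes. Push this face towards the box's +x to open. 30 mm of flat cover lies in front of it.
- lever_red (a joint): Turn of the red-handled valve's lever (rad): 0 = open, lever points to the box's front (-x), along its pipe; grows clockwise seen from above; pi/2 = shut, lever points to the box's left (+y), across its pipe, at its stop. Starts at 0 to 0.25, stays where it is left, needs 2 to 4 N at its outer end.
- red_pivot (a point): On the vertical axis of the red lever, at half the lever's thickness, 81.5 mm above the bench. Does not move. The three valves' pivots lie at x = -42 and y = -96, -8 and 80 mm in the box's frame; which of these places has the red handle varies.
- red_end (a point): Outer end of the red lever, on its centre line at half its thickness, 58 mm from the pivot. The handle is a straight bar 16 mm wide; its red sleeve reaches from 18 to 58 mm from the pivot and from 75 to 88 mm above the bench. Beside it is free space down to 60 mm above the bench, up to the neighbouring levers and the bay's walls.
- lever_blue1 (a joint): turn of a blue-handled valve's lever (rad): as for lever_red. It starts nearly open (0 to 0.12); leave it alone.
- blue1_end (a point): outer end of that blue lever, on its centre line at half its thickness; same lever size and heights as the red one.
- lever_blue2 (a joint): turn of a blue-handled valve's lever (rad): as for lever_red. It starts nearly open (0 to 0.12); leave it alone.
- blue2_end (a point): outer end of that blue lever, on its centre line at half its thickness; same lever size and heights as the red one.
- reagent_bottle: Loose amber bottle with orange cap, 58 mm wide, 115 mm tall, stands right of the box. Origin: centre of its underside. Leave alone.
- tube_rack: Loose white rack with eight capped tubes, 56 by 110 by 98 mm, stands left of the box. Origin: centre of its underside. Leave alone.
- beaker: Loose clear beaker, 66 mm wide, 75 mm tall, stands right of the box, behind the bottle. Origin: centre of its underside. Leave alone.

How it is judged:
On the way, in this order (a step that is already met when the one before it is completed fails the run):
1. the cover is pushed fully back (value of joint cover above 0.11 m), for 0.2 s.
2. the red handle is pushed shut (value of joint lever_red above 1.47 rad), for 0.2 s.
At the end, for the whole second after the job is handed in: The cover is within 15 mm of its open stop, the red lever is within 0.1 rad (6 degrees) of its shut stop and at rest, both blue levers' ends are within 12 mm of where they were, and the three loose things stand as they did, within 25 mm (value of joint cover above 0.11 m and value of joint lever_red above 1.47 rad and velocity of joint lever_red between -0.05 and 0.05 rad/s and distance of each of blue1_end, blue2_end from where it was at the start of the episode below 0.012 m and distance of each of reagent_bottle, tube_rack, beaker from where it was at the start of the episode below 0.025 m and angle between each of reagent_bottle, tube_rack, beaker's own z axis and vertical below 0.2 rad); the robot touches nothing.
It fails at once if a blue handle is moved by more than 12 mm at its end (distance of any of blue1_end, blue2_end from where it was at the start of the episode above 0.012 m).
It fails at once if a loose thing is shifted or lifted by more than 25 mm, or tipped (distance of any of reagent_bottle, tube_rack, beaker from where it was at the start of the episode above 0.025 m or angle between any of reagent_bottle, tube_rack, beaker's own z axis and vertical above 0.2 rad).
It fails at once if the red handle is gripped between the fingers (contact force between the fingers and lever_red above 30 N and y of the grasp point in the frame of red_end between -0.01 and 0.01 m).
It fails at once if the red handle is forced (more than 70 N of finger contact) (contact force between the fingers and lever_red above 70 N).
It also fails if it takes over 42 s, if anything falls off the work surface, if the arm or the gripper's body presses on something with over 40 N, if the wrist force passes 120 N, or if a joint passes its speed limit or range.

### The arm

A 6-joint arm with a two-finger parallel gripper is mounted at the origin on the work surface. World frame = base frame: x ahead of the robot, y to its left, z up, the work surface at z = 0. Lengths are in m, angles in rad, forces in N, time in s.
With the tool pointing down it reaches from about 0.4 to 0.925 m from the base axis. Payload 12.5 kg.
Tool frame: the origin (TCP) lies at the very end of the fingers, on their centre line; the grasp point (between the pads) lies 19 mm behind it (r.grip_point_offset is the distance from the TCP to the grasp point, in m); z points along the fingers, y is the direction in which the jaws open and shut (so a half turn about z gives the same grasp; the last joint's range is limited). The gripper opens to 95 mm and grips with 3 to 60 N. Pads are 20 mm wide; open, the fingers measure 119 mm over their backs; the gripper's body (75 mm by 180 mm) begins 59 mm behind the grasp point.
Start: joints at [1.025, 0.491, 1.559, -0, 1.092, -0.106], TCP at [0.266, 0.566, 0.215] pointing down, gripper open.
Joint ranges: [-3.1, 3.1], [-0.84, 2.19], [0.05, 2.79], [-1.13, 4.28], [0.06, 2.93], [-2.69, 2.69]. Speed limits (rad/s): [2.22, 2.22, 2.79, 3.14, 3.14, 3.14].

### API

Orientations are given as a unit quaternion [w, x, y, z].
In Python, from workcell import r, capture gives the robot as it stands. The module is installed in compiled form; this text tells all that it offers.
- The arm moves only by the shell command python3 -m handwheel 'ROWS' [OPENING] [FORCE]. ROWS is JSON, a list of rows, each an object with "offset": the shift along the tool's x, y, z in cm, a list of three; "spin": the turn about the tool's z in rad. In form: [{"offset": [x, y, z], "spin": spin}, ...]. A call has 1 to 20 rows; each row shifts and turns the commanded pose from where the row before left it, along the tool's axes as they then stand; what a row does not reach is not made up. A row lasts 1/12 s, in which the tool goes at most 41.7 mm and 7.16 degrees, less where a joint would pass 70% of its speed; a pose out of reach is approached as far as the arm can. A call is refused whole if a number of a shift passes 4.17 or a number of a turn 0.125, either way. A call with a gripper value outside its range is refused whole. OPENING is the closure, from 0 (fully open) to 1 (shut), set as the call begins (- or left out, the last holds). The fingers move at their own pace and stop on an object; FORCE is the grip in N (left out, the last holds). Time passes only in rows, so rows that do not move let the fingers close. It gives the time, the measured TCP pose, the force and the opening at its end, in the units of the state.
- r.get_obs(): the state, without advancing time (a new reading comes with each control period).
- capture(name): name is "scene" or "top"; returns a dict with "color" (480x640x3 uint8, blue, green, red), "z_map" (480x640 float32, m along the optical axis (not along the pixel's ray), 0 where there is no reading), "fx", "fy", "cx", "cy" (pixels), "k1" (the pictures are not rectified: a ray, as slopes to the right and down, at radius r is drawn at 1 + k1 r^2 times it, then the intrinsics apply), "world_to_cam" (4x4, takes a point from world to camera coordinates). Camera axes: x right, y down, z forward; pixel columns grow to the right and rows downward; lengths in m; the calibration is good to about 2 mm. A picture is of the moment at which its call begins.
- r.finish_job(): hands the job in, once; it reports no verdict.
The state is a dict: "time_s": time; "q": joint angles; "joint_vel": joint speeds; "effort": joint torques, N m; "tcp_pos": TCP position; "eef_rot": TCP orientation; "ft_force": force on the tool from outside, world axes, zero at the start; "moment": the same for the moment, N m; "finger_gap": finger opening in m.
Only numpy, scipy, OpenCV 4.12 (cv2) and the standard library are available. Lean on these libraries where they do the work, as an engineer would, in place of code of your own. Each camera call takes 0.05 s, during which the arm holds its last target. There are 200 camera calls.

## Working session

There is one attempt and no reset: what is moved stays moved. The work goes in short steps, Python scripts to look and compute and a shell command to move; the robot and the scene stay as the last step left them, time stands still between calls to the robot, and variables do not carry over. Pictures are saved under pics/ and viewed, about 8 in all and at most 12, crops included, and the job is handed in when it is done.

```bash
mkdir -p pics
cat > h.py <<'E'
import numpy as np, cv2
from workcell import r, capture
def pts(c,uv,z=None):
    """pixels -> world; at plane height z, or by the depth map if z None"""
    uv=np.asarray(uv,float).reshape(-1,2)
    K=np.array([[c['fx'],0,c['cx']],[0,c['fy'],c['cy']],[0,0,1]])
    n=cv2.undistortPoints(uv[:,None],K,np.array([c['k1'],0,0,0,0.]))[:,0]
    d=np.c_[n,np.ones(len(n))]
    T=np.asarray(c['world_to_cam']);R=T[:3,:3];o=-R.T@T[:3,3]; w=d@R
    if z is None:
        s=c['z_map'][uv[:,1].round().astype(int),uv[:,0].round().astype(int)]
    else: s=(z-o[2])/w[:,2]
    return o+w*np.asarray(s)[:,None]
E
python3 - <<'E'
from h import *
for n in('scene','top'):
    c=capture(n); cv2.imwrite(f'pics/{n}0.png',c['color']); np.savez(f'{n}0.npz',**c)
    T=c['world_to_cam'];print(n,c['k1'],(-T[:3,:3].T@T[:3,3]).round(3))
o=r.get_obs();print(o)
E
```

```text
scene -0.11723947023758904 [1.046 0.354 0.649]
top -0.18192756390640732 [0.518 0.025 1.267]
{'time_s': 0.1, 'q': array([ 1.02540615e+00,  4.91500694e-01,  1.55939778e+00,  1.22113218e-05,
        1.09169423e+00, -1.05599317e-01]), 'joint_vel': array([-0.00046789,  0.00023479, -0.00120405, -0.00038361,  0.00026011,
        0.00103445]), 'effort': array([ 1.63714940e-03, -6.13630629e+01, -2.58603412e+01,  6.92889467e-02,
        4.70624655e-02, -8.24103768e-05]), 'tcp_pos': array([0.26595681, 0.56534958, 0.21411611]), 'eef_rot': array([-1.65028868e-04,  2.18130297e-01,  9.75919527e-01, -4.72036901e-04]), 'ft_force': array([ 0.60069293, -0.70110642, -0.42537591]), 'moment': array([ 0.02017722, -0.01454224,  0.00748966]), 'finger_gap': 0.0953431894451945}
```

View pics/top0.png

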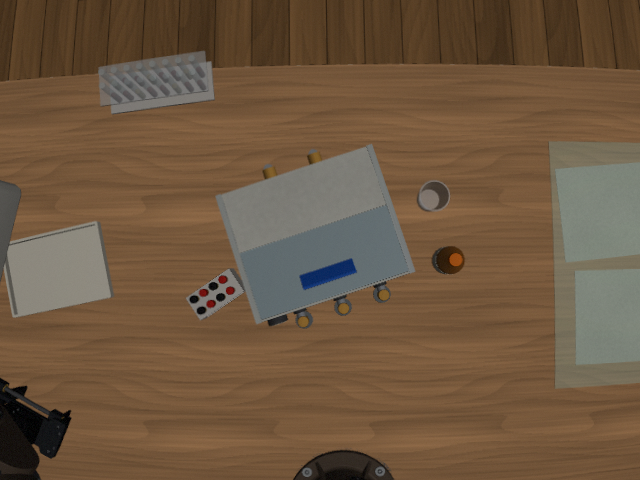

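View pics/scene0.png

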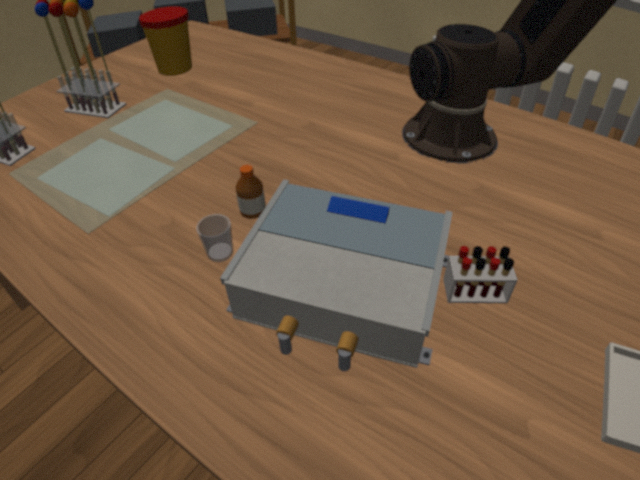

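The top view shows the box with its channel-top corners near (217,197), (373,146), (413,271) and (258,323). The blue ridge is at about (328,274), with the rack to the left, and the bottle and beaker to the right. The scene view agrees: the cover is closed and the handles are hidden.

```bash
cat > m.py <<'E'
from h import *
def boxpose(c):
    v,u=np.mgrid[120:350,180:430]; uv=np.c_[u.ravel(),v.ravel()]
    P=pts(c,uv); ok=(c['z_map'][uv[:,1],uv[:,0]]>0)&(P[:,2]>.09)&(P[:,2]<.112)
    m=np.zeros((480,640),np.uint8); m[uv[ok,1],uv[ok,0]]=255
    m=cv2.morphologyEx(m,cv2.MORPH_OPEN,np.ones((5,5)))
    k=max(cv2.findContours(m,0,1)[0],key=cv2.contourArea)
    hull=cv2.convexHull(k)
    return cv2.minAreaRect((pts(c,hull[:,0],.104)[:,:2]*1000).astype(np.float32))
E
python3 - <<'E'
from m import *
c=dict(np.load('top0.npz'))
R=boxpose(c);print(R)
print(cv2.boxPoints(R))
print('corners',pts(c,[(217,197),(373,146),(413,271),(258,323)],.106).round(3))
b=c['color'].astype(int);m=((b[...,0]>110)&(b[...,2]<60)&(b[...,0]-b[...,1]>50)).astype(np.uint8)*255
k=max(cv2.findContours(m,0,1)[0],key=cv2.contourArea)
print('ridge top',cv2.minAreaRect(k));rr=cv2.minAreaRect((pts(c,k[:,0],.115)[:,:2]*1000).astype(np.float32));print(rr,cv2.boxPoints(rr))
E
```

```text
((587.253662109375, 55.20042419433594), (269.7820129394531, 332.9164123535156), 17.702299118041992)
[[ 408.13467  172.76024]
 [ 509.36502 -144.39235]
 [ 766.3727   -62.35939]
 [ 665.14233  254.7932 ]]
corners [[ 0.662  0.25   0.106]
 [ 0.761 -0.065  0.106]
 [ 0.509 -0.14   0.106]
 [ 0.41   0.169  0.106]]
ridge top ((329.6523742675781, 278.94818115234375), (2.5184154510498047, 54.40156555175781), 71.22196960449219)
((496.01116943359375, 25.565067291259766), (4.9326019287109375, 106.74794006347656), 18.08392906188965) [[477.09888   75.53695 ]
 [510.2345   -25.937943]
 [514.92346  -24.406815]
 [481.78784   77.06808 ]]
```

Box pose: centre (0.587, 0.055), yaw 17.7°, and the fitted size matches 270×332. I'll set the tool so that tool y is the box's +x and tool x is its +y, with the fingers shut.

```bash
python3 -m handwheel '[{"offset":[0,0,0],"spin":0.12},{"offset":[0,0,0],"spin":0.12},{"offset":[0,0,0],"spin":0.12},{"offset":[0,0,0],"spin":0.12},{"offset":[0,0,0],"spin":0.12},{"offset":[0,0,0],"spin":0.12},{"offset":[0,0,0],"spin":0.102},{"offset":[0,0,0],"spin":0},{"offset":[0,0,0],"spin":0}]' 1 20
cat > w.py <<'E'
from m import *
from scipy.spatial.transform import Rotation as Ro
C=np.array([.5873,.0552]);A=0.30896
ex=np.array([np.cos(A),np.sin(A)]);ey=np.array([-ex[1],ex[0]])
def loc(p): d=np.asarray(p)[...,:2]-C; return np.stack([d@ex,d@ey],-1)
def st():
    o=r.get_obs();q=o['eef_rot'];M=Ro.from_quat(q[[1,2,3,0]]).as_matrix()
    print('t',round(o['time_s'],2),'loc mm',(loc(o['tcp_pos'])*1000).round(1),'z',round(o['tcp_pos'][2]*1000,1),'F box',(np.r_[o['ft_force'][:2]@ex,o['ft_force'][:2]@ey,o['ft_force'][2]]).round(1),'yaw err',round(np.arctan2(M[1,1],M[0,1])-A,4),'q6',o['q'][5].round(2),'gap',o['finger_gap'])
if __name__=='__main__': st()
E
python3 w.py
```

```text
time_s: 0.85
tcp_pos: [0.266, 0.5655, 0.2144]
eef_rot: [0.0, 0.589, 0.808, -0.0]
ft_force: [0.6, 1.0, 0.6]
finger_gap: 0.0405
t 0.85 loc mm [-150.9  583.8] z 214.4 F box [0.8 0.8 0.6] yaw err 0.0034 q6 0.71 gap 0.0404996529344063
```

```bash
python3 -m handwheel '[{"offset":[-4.1,0.2,0],"spin":0},{"offset":[-4.1,0.2,0],"spin":0},{"offset":[-4.1,0.2,0],"spin":0},{"offset":[-4.1,0.2,0],"spin":0},{"offset":[-4.1,0.2,0],"spin":0},{"offset":[-4.1,0.2,0],"spin":0},{"offset":[-4.1,0.2,0],"spin":0},{"offset":[-4.1,0.2,0],"spin":0},{"offset":[-4.1,0.2,0],"spin":0},{"offset":[-4.1,0.2,0],"spin":0},{"offset":[-4.1,0.2,0],"spin":0},{"offset":[-4.1,0.2,0],"spin":0},{"offset":[-4.1,0.2,0],"spin":0},{"offset":[-4.1,0.2,0],"spin":0},{"offset":[-1.0,0.2,0],"spin":0},{"offset":[0,0,2],"spin":0},{"offset":[0,0,2],"spin":0},{"offset":[0,0,2],"spin":0},{"offset":[0,0,0],"spin":0},{"offset":[0,0,0],"spin":0}]' 1 20; python3 w.py
```

```text
time_s: 2.52
tcp_pos: [0.4719, 0.0186, 0.1544]
eef_rot: [-0.001, 0.589, 0.808, -0.0]
ft_force: [0.5, 0.4, 1.6]
finger_gap: 0.0004
t 2.52 loc mm [-121.     0.2] z 154.4 F box [0.6 0.2 1.6] yaw err 0.0023 q6 -0.41 gap 0.00037768704250533023
```

```bash
python3 -m handwheel '[{"offset":[0,0,1.5],"spin":0},{"offset":[0,0,1.5],"spin":0},{"offset":[0,0,1],"spin":0},{"offset":[0,0,0.5],"spin":0},{"offset":[0,0,0],"spin":0},{"offset":[0,0.5,0],"spin":0},{"offset":[0,0.5,0],"spin":0},{"offset":[0,0.5,0],"spin":0},{"offset":[0,0.5,0],"spin":0},{"offset":[0,0.5,0],"spin":0},{"offset":[0,0.5,0],"spin":0},{"offset":[0,0,0],"spin":0}]'; python3 w.py
```

```text
time_s: 3.52
tcp_pos: [0.5021, 0.0277, 0.1101]
eef_rot: [0.001, 0.59, 0.808, 0.0]
ft_force: [-0.2, -1.0, 3.1]
finger_gap: 0.0001
t 3.52 loc mm [-89.5  -0.3] z 110.1 F box [-0.5 -0.9  3.1] yaw err 0.0003 q6 -0.39 gap 6.982603269729186e-05
```

```bash
python3 -m handwheel '[{"offset":[0,0.8,0],"spin":0},{"offset":[0,0.8,0],"spin":0},{"offset":[0,0.8,0],"spin":0},{"offset":[0,0.8,0],"spin":0},{"offset":[0,0.8,0],"spin":0},{"offset":[0,0.8,0],"spin":0},{"offset":[0,0.8,0],"spin":0}]'; python3 w.py
python3 - <<'E'
from h import *
c=capture('scene');cv2.imwrite('pics/s1.png',c['color'])
E
```

```text
time_s: 4.1
tcp_pos: [0.5551, 0.0446, 0.11]
eef_rot: [0.0, 0.59, 0.808, 0.0]
ft_force: [-2.5, -2.5, 6.8]
finger_gap: 0.0007
t 4.1 loc mm [-33.9  -0.3] z 110.0 F box [-3.1 -1.6  6.8] yaw err 0.0002 q6 -0.35 gap 0.0006990280827634582
```

View pics/s1.png

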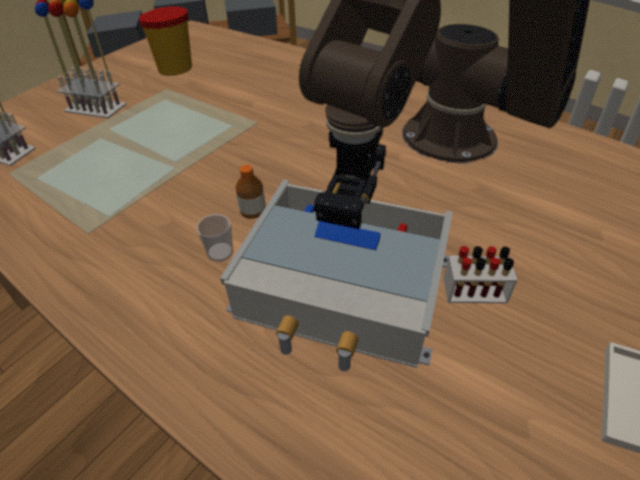

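The picture shows the cover sliding. The red handle shows at (402,229), the left place (y=80), and a blue one at (310,208). I'll keep pushing.

```bash
python3 -m handwheel '[{"offset":[0,0.8,0],"spin":0},{"offset":[0,0.8,0],"spin":0},{"offset":[0,0.8,0],"spin":0},{"offset":[0,0.6,0],"spin":0},{"offset":[0,0.5,0],"spin":0},{"offset":[0,0,0],"spin":0}]'; python3 w.py; python3 -m handwheel '[{"offset":[0,0.3,0],"spin":0},{"offset":[0,0.3,0],"spin":0},{"offset":[0,0,0],"spin":0}]'; python3 w.py
```

```text
time_s: 4.65
tcp_pos: [0.5888, 0.0555, 0.1097]
eef_rot: [0.0, 0.59, 0.808, 0.0]
ft_force: [-0.7, -0.0, 1.8]
finger_gap: 0.0003
t 4.65 loc mm [ 1.5 -0.2] z 109.7 F box [-0.7  0.2  1.8] yaw err 0.0001 q6 -0.33 gap 0.0002676664113049939
time_s: 4.9
tcp_pos: [0.5937, 0.0571, 0.1095]
eef_rot: [-0.0, 0.59, 0.807, 0.0]
ft_force: [-1.0, -1.2, 2.7]
finger_gap: 0.0005
t 4.9 loc mm [ 6.6 -0.1] z 109.5 F box [-1.3 -0.8  2.7] yaw err -0.0 q6 -0.32 gap 0.0004561631550836126
```

```bash
python3 -m handwheel '[{"offset":[0,0.2,0],"spin":0},{"offset":[0,0.2,0],"spin":0},{"offset":[0,0,0],"spin":0}]'; python3 w.py;python3 -m handwheel '[{"offset":[0,0.2,0],"spin":0},{"offset":[0,0.1,0],"spin":0},{"offset":[0,0,0],"spin":0}]'; python3 w.py
```

```text
time_s: 5.15
tcp_pos: [0.5973, 0.0583, 0.1096]
eef_rot: [-0.0, 0.59, 0.807, 0.0]
ft_force: [-2.4, -1.0, 2.7]
finger_gap: 0.0003
t 5.15 loc mm [10.4 -0.1] z 109.6 F box [-2.6 -0.2  2.7] yaw err -0.0 q6 -0.32 gap 0.00029829096082344174
time_s: 5.4
tcp_pos: [0.6001, 0.0591, 0.1095]
eef_rot: [-0.0, 0.59, 0.807, 0.0]
ft_force: [-1.4, -1.5, 1.8]
finger_gap: 0.0
t 5.4 loc mm [13.4 -0.1] z 109.5 F box [-1.8 -1.   1.8] yaw err 0.0 q6 -0.32 gap 1.7275191799544644e-05
```

```bash
python3 -m handwheel '[{"offset":[0,0.2,0],"spin":0},{"offset":[0,0.1,0],"spin":0},{"offset":[0,0,0],"spin":0}]'; python3 w.py;python3 -m handwheel '[{"offset":[0,0.2,0],"spin":0},{"offset":[0,0.1,0],"spin":0},{"offset":[0,0,0],"spin":0}]'; python3 w.py
```

```text
time_s: 5.65
tcp_pos: [0.602, 0.0598, 0.1095]
eef_rot: [-0.001, 0.59, 0.808, -0.001]
ft_force: [-5.9, -3.7, 4.0]
finger_gap: 0.0006
t 5.65 loc mm [15.4 -0.1] z 109.5 F box [-6.8 -1.7  4. ] yaw err 0.0002 q6 -0.32 gap 0.0006089928133429897
time_s: 5.9
tcp_pos: [0.6022, 0.0599, 0.1093]
eef_rot: [-0.003, 0.59, 0.808, -0.003]
ft_force: [-18.8, -10.1, 12.1]
finger_gap: 0.0004
t 5.9 loc mm [15.7 -0. ] z 109.3 F box [-21.   -3.9  12.1] yaw err 0.0006 q6 -0.32 gap 0.0003740003229876398
```

The cover is at its stop: 21 N and no further motion. I'll back off, rise and move aside to look.

```bash
python3 -m handwheel '[{"offset":[0,-1,0],"spin":0},{"offset":[0,-1,0],"spin":0},{"offset":[0,-0.5,-2],"spin":0},{"offset":[0,0,-3],"spin":0},{"offset":[0,0,-3],"spin":0},{"offset":[-3,-1,-1],"spin":0},{"offset":[-4,-1,0],"spin":0},{"offset":[-4,-1,0],"spin":0},{"offset":[-4,-1,0],"spin":0},{"offset":[-4,-1,0],"spin":0},{"offset":[-4,-1,0],"spin":0},{"offset":[0,0,0],"spin":0},{"offset":[0,0,0],"spin":0}]'; python3 w.py
python3 - <<'E'
from h import *
c=capture('top');np.savez('top1.npz',**c);cv2.imwrite('pics/t1.png',cv2.resize(c['color'][130:340,180:460],None,fx=2.8,fy=2.8))
E
```

```text
time_s: 6.98
tcp_pos: [0.5944, -0.1859, 0.1992]
eef_rot: [0.0, 0.591, 0.807, 0.0]
ft_force: [0.2, 0.2, -0.2]
finger_gap: 0.0006
t 6.98 loc mm [ -66.5 -231.9] z 199.2 F box [ 0.2  0.1 -0.2] yaw err -0.0033 q6 -0.72 gap 0.0005957985561908303
```

View pics/t1.png

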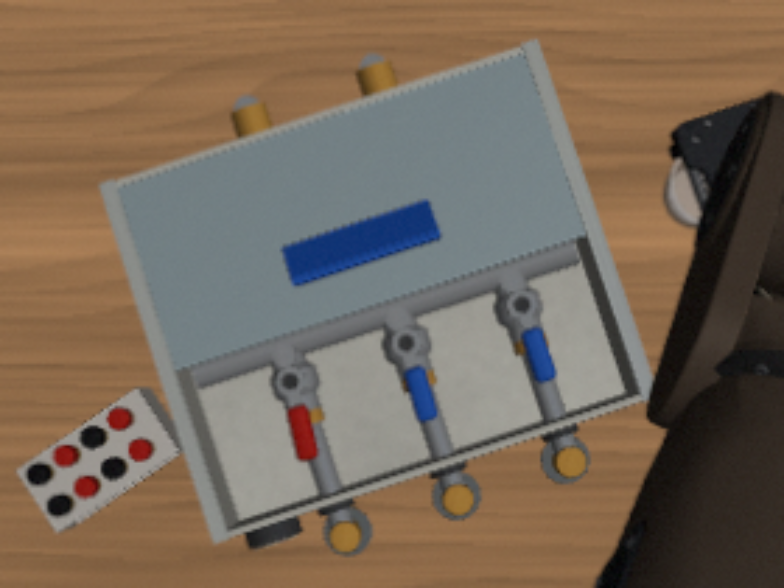

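The cover is fully back. The red handle is the left one, crop (303,433) with its pivot at (290,381), turned slightly towards the left. The blue handles are at (420,393) and (538,355). Next I'll measure all three.

```bash
cat > lev.py <<'E'
from w import *
def lev(c):
    b=c['color'].astype(int);B,G,R=b[...,0],b[...,1],b[...,2]
    v,u=np.mgrid[0:480,0:640]; L=loc(pts(c,np.c_[u.ravel(),v.ravel()],.088))*1000; L=L.reshape(480,640,2)
    bay=(L[...,0]>-129)&(L[...,0]<0)&(abs(L[...,1])<156)
    for n,m in(('red',(R-G>50)&(R-B>50)&(G<60)&bay),('blue',(B-R>50)&(B-G>30)&bay)):
        for k in cv2.findContours(m.astype(np.uint8),0,1)[0]:
            if cv2.contourArea(k)<20: continue
            rc=cv2.minAreaRect(loc(pts(c,k[:,0],.088)).astype(np.float32)*1000)
            ctr=np.array(rc[0]);p=np.array([-42,min((-96,-8,80),key=lambda y:abs(y-ctr[1]-0*ctr[0]))])
            d=ctr-p;print(n,'ctr',ctr.round(1),'size',np.round(rc[1],1),'pivot',p,'angle',np.arctan2(d[1],-d[0]).round(3))
if __name__=='__main__':lev(dict(np.load('top1.npz')))
E
python3 lev.py
```

```text
red ctr [-79.7  83.1] size [14.6 37.9] pivot [-42  80] angle 0.083
blue ctr [-80.2  -6.6] size [38.1 14. ] pivot [-42  -8] angle 0.035
blue ctr [-80.3 -95.6] size [14.  38.1] pivot [-42 -96] angle 0.009
```

Red is at about 0.08 rad, and the blues are nearly open. I'll go down between red and the middle blue.

```bash
python3 -m handwheel '[{"offset":[4,0,0],"spin":0},{"offset":[4,0,0],"spin":0},{"offset":[4,-0.3,0],"spin":0},{"offset":[4,-0.4,0],"spin":0},{"offset":[4,-0.4,0],"spin":0},{"offset":[4,-0.4,0],"spin":0},{"offset":[3.5,-0.4,0],"spin":0},{"offset":[0,0,3],"spin":0},{"offset":[0,0,3],"spin":0},{"offset":[0,0,0],"spin":0},{"offset":[0,0,0],"spin":0}]'; python3 w.py
```

```text
time_s: 7.95
tcp_pos: [0.4921, 0.0732, 0.1395]
eef_rot: [-0.001, 0.589, 0.808, -0.001]
ft_force: [-0.0, 0.4, 0.2]
finger_gap: 0.0002
t 7.95 loc mm [-85.2  46.1] z 139.5 F box [0.1 0.4 0.2] yaw err 0.0017 q6 -0.3 gap 0.00021588464035246177
```

```bash
python3 -m handwheel '[{"offset":[0,0,2],"spin":0},{"offset":[0,0,2],"spin":0},{"offset":[0,0,1.5],"spin":0},{"offset":[0,0,1.5],"spin":0},{"offset":[0,0,0],"spin":0}]'; python3 w.py;  python3 -m handwheel '[{"offset":[0.6,0,0],"spin":0},{"offset":[0.6,-0.1,0],"spin":0},{"offset":[0.6,-0.1,0],"spin":0},{"offset":[0.6,-0.1,0],"spin":0},{"offset":[0.6,-0.1,0],"spin":0},{"offset":[0,0,0],"spin":0}]'; python3 w.py
```

```text
time_s: 8.37
tcp_pos: [0.4928, 0.0722, 0.0692]
eef_rot: [-0.001, 0.59, 0.807, -0.0]
ft_force: [-0.6, 0.2, 0.1]
finger_gap: 0.0004
t 8.37 loc mm [-84.9  45. ] z 69.2 F box [-0.5  0.4  0.1] yaw err -0.0002 q6 -0.3 gap 0.00041395136337437824
time_s: 8.87
tcp_pos: [0.4798, 0.1005, 0.0705]
eef_rot: [0.001, 0.589, 0.808, 0.0]
ft_force: [-0.1, -1.5, 0.8]
finger_gap: 0.0002
t 8.87 loc mm [-88.6  75.8] z 70.5 F box [-0.5 -1.4  0.8] yaw err 0.001 q6 -0.24 gap 0.00016410269032882097
```

```bash
python3 -m handwheel '[{"offset":[0.6,0,0],"spin":0},{"offset":[0.6,0,0],"spin":0},{"offset":[0.5,0.1,0],"spin":0},{"offset":[0.6,0.2,0],"spin":0},{"offset":[0.6,0.3,0],"spin":0},{"offset":[0.5,0.4,0],"spin":0},{"offset":[0,0,0],"spin":0}]'; python3 w.py;  python3 -m handwheel '[{"offset":[0.4,0.4,0],"spin":0},{"offset":[0.3,0.4,0],"spin":0},{"offset":[0,0,0],"spin":0}]'; python3 w.py
python3 - <<'E'
from lev import *
c=capture('top');lev(c)
E
```

```text
time_s: 9.45
tcp_pos: [0.4792, 0.1361, 0.0695]
eef_rot: [-0.0, 0.59, 0.808, 0.0]
ft_force: [-0.2, -0.1, -0.3]
finger_gap: 0.0006
t 9.45 loc mm [-78.4 110. ] z 69.5 F box [-0.3 -0.1 -0.3] yaw err 0.0008 q6 -0.17 gap 0.0005995880414750147
time_s: 9.7
tcp_pos: [0.4851, 0.1447, 0.0696]
eef_rot: [-0.0, 0.59, 0.808, 0.0]
ft_force: [-1.1, -0.7, -0.6]
finger_gap: 0.0003
t 9.7 loc mm [-70.1 116.4] z 69.6 F box [-1.2 -0.3 -0.6] yaw err 0.0002 q6 -0.15 gap 0.0003408061989888073
blue ctr [-80.2  -6.6] size [38.1 14. ] pivot [-42  -8] angle 0.035
blue ctr [-80.3 -95.6] size [14.  38.1] pivot [-42 -96] angle 0.009
```

```bash
python3 -m handwheel '[{"offset":[0.2,0.3,0],"spin":0},{"offset":[0.1,0.2,0],"spin":0},{"offset":[0,0,0],"spin":0}]'; python3 w.py;  python3 -m handwheel '[{"offset":[0,0.2,0],"spin":0},{"offset":[0,0,0],"spin":0}]'; python3 w.py
```

```text
time_s: 10.0
tcp_pos: [0.4887, 0.1486, 0.0696]
eef_rot: [0.0, 0.59, 0.807, 0.0]
ft_force: [-1.1, -0.2, -0.2]
finger_gap: 0.0002
t 10.0 loc mm [-65.5 119. ] z 69.6 F box [-1.1  0.2 -0.2] yaw err 0.0 q6 -0.14 gap 0.0001991231654411285
time_s: 10.17
tcp_pos: [0.4903, 0.1492, 0.0696]
eef_rot: [-0.0, 0.59, 0.807, -0.0]
ft_force: [-2.7, 1.1, -0.7]
finger_gap: 0.0004
t 10.17 loc mm [-63.8 119. ] z 69.6 F box [-2.3  1.9 -0.7] yaw err -0.0001 q6 -0.14 gap 0.00039111026913735104
```

```bash
python3 -m handwheel '[{"offset":[0,0.15,0],"spin":0},{"offset":[0,0,0],"spin":0},{"offset":[0,0,0],"spin":0}]'; python3 w.py;  python3 -m handwheel '[{"offset":[0,0.15,0],"spin":0},{"offset":[0,0,0],"spin":0},{"offset":[0,0,0],"spin":0}]'; python3 w.py
```

```text
time_s: 10.42
tcp_pos: [0.4918, 0.1496, 0.0696]
eef_rot: [-0.0, 0.59, 0.808, 0.0]
ft_force: [-2.1, 1.0, -0.3]
finger_gap: 0.0002
t 10.42 loc mm [-62.3 118.9] z 69.6 F box [-1.7  1.6 -0.3] yaw err 0.0001 q6 -0.14 gap 0.0002118188234831995
time_s: 10.67
tcp_pos: [0.4933, 0.15, 0.0696]
eef_rot: [0.0, 0.59, 0.807, 0.0]
ft_force: [-3.8, 0.7, 0.3]
finger_gap: 0.0005
t 10.67 loc mm [-60.7 118.9] z 69.6 F box [-3.4  1.8  0.3] yaw err 0.0 q6 -0.14 gap 0.000536966719099533
```

```bash
python3 -m handwheel '[{"offset":[0,0.1,0],"spin":0},{"offset":[0,0,0],"spin":0},{"offset":[0,0,0],"spin":0}]'; python3 w.py;  python3 -m handwheel '[{"offset":[0,0.1,0],"spin":0},{"offset":[0,0,0],"spin":0},{"offset":[0,0,0],"spin":0}]'; python3 w.py
```

```text
time_s: 10.92
tcp_pos: [0.4943, 0.1503, 0.0696]
eef_rot: [0.0, 0.59, 0.807, 0.0]
ft_force: [-3.5, 0.9, 0.6]
finger_gap: 0.0001
t 10.92 loc mm [-59.7 118.9] z 69.6 F box [-3.1  1.9  0.6] yaw err 0.0 q6 -0.14 gap 5.597561298755616e-05
time_s: 11.17
tcp_pos: [0.4952, 0.1506, 0.0696]
eef_rot: [0.0, 0.59, 0.807, 0.0]
ft_force: [-2.7, 0.6, -0.0]
finger_gap: 0.0003
t 11.17 loc mm [-58.7 118.9] z 69.6 F box [-2.4  1.4 -0. ] yaw err 0.0 q6 -0.14 gap 0.00030400605272480315
```

```bash
python3 -m handwheel '[{"offset":[0,0.1,0],"spin":0},{"offset":[0,0,0],"spin":0},{"offset":[0,0,0],"spin":0}]'; python3 w.py;  python3 -m handwheel '[{"offset":[0,0.1,0],"spin":0},{"offset":[0,0,0],"spin":0},{"offset":[0,0,0],"spin":0}]'; python3 w.py; python3 -m handwheel '[{"offset":[0,0.1,0],"spin":0},{"offset":[0,0,0],"spin":0},{"offset":[0,0,0],"spin":0}]'; python3 w.py
```

```text
time_s: 11.42
tcp_pos: [0.4962, 0.1509, 0.0697]
eef_rot: [0.0, 0.59, 0.807, 0.0]
ft_force: [-2.8, 0.7, 0.3]
finger_gap: 0.0005
t 11.42 loc mm [-57.7 118.9] z 69.7 F box [-2.5  1.5  0.3] yaw err 0.0 q6 -0.14 gap 0.0005308364839757125
time_s: 11.67
tcp_pos: [0.4971, 0.1512, 0.0696]
eef_rot: [0.0, 0.59, 0.808, 0.0]
ft_force: [-3.7, 0.4, 0.5]
finger_gap: 0.0006
t 11.67 loc mm [-56.7 118.9] z 69.6 F box [-3.4  1.5  0.5] yaw err 0.0001 q6 -0.14 gap 0.0005573191489652551
time_s: 11.92
tcp_pos: [0.4975, 0.1514, 0.0696]
eef_rot: [-0.0, 0.59, 0.807, -0.0]
ft_force: [-5.7, 0.6, 2.0]
finger_gap: 0.0003
t 11.92 loc mm [-56.2 119. ] z 69.6 F box [-5.3  2.3  2. ] yaw err 0.0 q6 -0.14 gap 0.00034187162626543924
```

```bash
python3 -m handwheel '[{"offset":[0,0.1,0],"spin":0},{"offset":[0,0,0],"spin":0},{"offset":[0,0,0],"spin":0},{"offset":[0,0,0],"spin":0}]'; python3 w.py; python3 -m handwheel '[{"offset":[0,-0.6,0],"spin":0},{"offset":[0,-0.9,0],"spin":0},{"offset":[0,0,-2],"spin":0},{"offset":[0,0,-3],"spin":0},{"offset":[0,0,-4],"spin":0},{"offset":[0,0,-4],"spin":0},{"offset":[0,-4,0],"spin":0},{"offset":[0,-4,0],"spin":0},{"offset":[0,-4,0],"spin":0},{"offset":[0,0,0],"spin":0},{"offset":[0,0,0],"spin":0},{"offset":[0,0,0],"spin":0}]'; python3 w.py
python3 - <<'E'
from lev import *
c=capture('top');lev(c);cv2.imwrite('pics/t2.png',cv2.resize(c['color'][130:340,180:480],None,fx=2.6,fy=2.6))
E
```

```text
time_s: 12.25
tcp_pos: [0.4976, 0.1515, 0.0695]
eef_rot: [-0.001, 0.59, 0.808, -0.001]
ft_force: [-8.9, -0.7, 4.3]
finger_gap: 0.0002
t 12.25 loc mm [-56.1 119. ] z 69.5 F box [-8.6  2.1  4.3] yaw err 0.0001 q6 -0.14 gap 0.00021538563289283085
time_s: 13.25
tcp_pos: [0.3711, 0.1107, 0.2001]
eef_rot: [0.001, 0.59, 0.807, 0.001]
ft_force: [0.4, 0.4, 0.0]
finger_gap: 0.0003
t 13.25 loc mm [-189.   118.6] z 200.1 F box [0.5 0.3 0. ] yaw err -0.0003 q6 -0.19 gap 0.0003107633257190415
red ctr [-41.9 117.4] size [13.4 37.8] pivot [-42  80] angle 1.572
blue ctr [-80.2  -6.6] size [38.1 14. ] pivot [-42  -8] angle 0.035
blue ctr [-80.3 -95.6] size [14.  38.1] pivot [-42 -96] angle 0.009
```

View pics/t2.png

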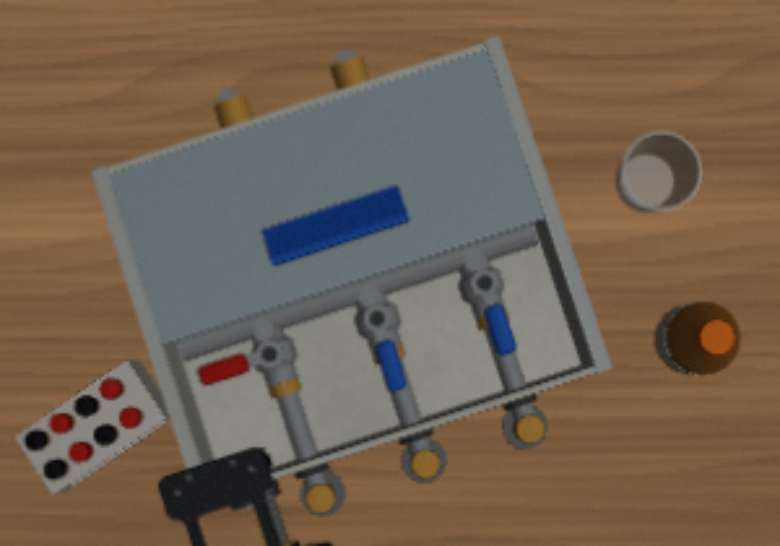

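The red handle (crop 224,370) stands across its pipe at 1.572 rad. The blue handles, cover and loose things are in place, and the gripper is clear.

```bash
python3 -c "
from workcell import r
print(r.finish_job())"
```

```text
the job is handed in; nothing more can be done
None
```

The water feed is shut off, and I've handed the job in; the robot gave no verdict. I pushed the cover back to its stop with the closed fingertips, then pushed the red handle (the left valve) clockwise to its stop. I never gripped or lifted anything.

- **Cover:** it stopped moving at about 21 N, and the last picture shows it fully open.
- **Red handle:** it measured 1.572 rad in the last top view. The highest wrist-force reading while pushing it was about 10 N.
- **Blue handles:** they stayed at 0.035 and 0.009 rad, the same before and after the red handle was turned. They were hidden before the cover opened, so their starting angles could not be measured.
- **Loose things:** the bottle, rack and beaker look upright and in place. I judged this by eye from the pictures and did not measure it.
- **End state:** the gripper was clear of everything, and the job took about 13 s of robot time. No check failed or disagreed.

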